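# Walk the cast press weight square to the backstop

## Robot

A 6-joint arm with a two-finger parallel gripper is mounted at the origin on the work surface. World frame = base frame: x ahead of the robot, y to its left, z up, the work surface at z = 0. Lengths are in m, angles in rad, forces in N, time in s.
With the tool pointing down it reaches from about 0.25 to 0.725 m from the base axis. Payload 4 kg.
Tool frame: the origin (TCP) lies midway between the tips of the shut fingers; the grasp point (between the pads) lies 19 mm behind it; z points along the fingers, y is the direction in which the jaws open and shut (so a half turn about z gives the same grasp; the last joint's range is limited). The gripper opens to 85 mm and grips with 20 to 120 N. Pads are 22 mm wide; open, the fingers measure 114 mm over their backs; the gripper's body (76 mm by 85 mm) begins 54 mm behind the grasp point. The pads swing forward as they close: fully open they stand 13 mm farther back than shut.
Start: joints at [1.192, 0.241, 0.005, 1.335, 0, 1.571], TCP at [0.185, 0.465, 0.231] pointing down, gripper open.
Joint ranges: [-2.72, 2.72], [-1.05, 1.87], [-1.09, 1.28], [-1.99, 2.15], [-1.42, 1.44], [-3.14, 3.14]. Speed limits (rad/s): [2.79, 2.79, 3.14, 3.14, 3.14, 3.14].

## Interface

Orientations are given as a unit quaternion [x, y, z, w].
In Python, from workcell import bot, vision gives the robot as it stands. The module is installed in compiled form; this text tells all that it offers.
- The arm moves only by the tool send_rows, never from a script. Its argument "targets" is a list that holds one entry, the list of rows, each a list of 5 numbers: the shift along the world's x, y, z in cm, then the turn about the world's z in rad, then the finger opening in cm, from 0 to 8.54. A call has 1 to 12 rows; each row is the pose to reach, as a shift and turn from the pose commanded when the call began; what a row does not reach only later rows make up. A row lasts 1/8 s, in which the tool goes at most 62.5 mm and 10.7 degrees, less where a joint would pass 70% of its speed; a pose out of reach is approached as far as the arm can. A call with a gripper value outside its range is refused whole. The fingers move at their own pace and stop on an object; the grip force is fixed at half the most. Time passes only in rows, so rows that repeat a pose let the fingers close. It gives the time, the measured TCP pose, the force and the opening at its end, in the units of the state.
- bot.get_obs(): the state, without advancing time (a new reading comes with each control period).
- vision.camera(name): name is "side" or "top" or "wrist"; returns the picture (480x640x3 uint8, red, green, blue); there is no depth.
- vision.get_calibration(name): a dict with "vertical_fov" (degrees; the focal length in pixels is half the picture's height over the tangent of half this angle, whatever the lens; pixels are square), "cx", "cy" (the principal point, pixels), "rvec" (rotation vector, rad) and "tvec" (3), from world to camera coordinates, as OpenCV has them; the wrist camera has in their place "T_tool_cam" (4x4, takes a point from camera to tool coordinates, whose origin is the TCP and whose axes are the flange's). Camera axes: x right, y down, z forward; pixel columns grow to the right and rows downward; lengths in m; the calibration is good to about 2 mm. The wrist camera is an equidistant fisheye: a pixel r from the principal point sees the ray r / f radians off the axis. A picture is of the moment at which its call begins: read the wrist's pose just before it. get_calibration takes no time and is no camera call.
- bot.job_done(): hands the job in, once; it reports no verdict.
Trained networks look in the newest picture that a camera, given by its name, has taken for a name from the list of things; names that differ only in an ending like _2 or _b are one class to them, and where a whole thing is asked for, a point or a joint stands for the part that bears it (a point fixed in the world has none). Each returns a list of dicts, best first, with "score" (0 to 1); they miss things now and then, are a little off and sometimes report something else, mostly with a low value. They report only what shows in the picture. A call takes as long as a camera call. They do not tell look-alikes from the thing itself.
- vision.boxes_of(target, camera): "uv" ([column, row] in pixels, amid what is visible of it).
The state is a dict: "clock": time; "joint_pos": joint angles; "joint_vel": joint speeds; "tau": joint torques, N m; "eef_pos": TCP position; "tool_rot": TCP orientation; "ft_force": force on the tool from outside, world axes, zero at the start; "ft_torque": the same for the moment, N m; "grip_width": finger opening in m.
Only numpy, scipy, OpenCV 4.12 (cv2) and the standard library are available. Lean on these libraries where they do the work, as an engineer would, in place of code of your own. Each camera call takes 0.05 s, during which the arm holds its last target.

## Task

The heavy cast press weight on the kitchen bench has been left askew. Without gripping, lifting or tipping it, walk it round by pushing at alternate corners with the fingers until a long side faces the backstop squarely while it still stands a finger's breadth or more clear of the backstop; then push it forward until that long side lies flush against the backstop, between its two end cheeks, and leave it there. Do not disturb the pans, jars and other kitchen things round about.

Things in the scene. Friction and masses are not known exactly. Their poses are not given: they have to be found in the camera images.
- weight: press weight: dark cast oblong block, 95 mm along its x, 150 mm along its y, 55 mm tall, about 1.8 kg, too wide to grip. On four rubber feet (35 mm from the middle in x, 52 mm in y, 4 mm showing) it slides under 6 to 16 N. Origin: centre of its underside, z up. Both long sides (facing +x and -x) are alike; either may face the backstop. Starts turned 40 to 90 degrees either way.
- backstop: fixed low fence beyond the weight: aluminium plate 306 mm long (its y), 45 mm tall, 8 mm thick. Origin: middle of its front face at bench height; +x points away to the rear, so the weight is at negative x and flush with its centre at x = -47.5 mm. An end cheek, 8 mm thick, 45 mm tall, juts 30 mm to -x at each end, 290 mm clear between. Flat foot behind, to x = 43 mm.
- sauce_pan: open stainless pan, 105 x 105 mm, 62 mm tall, origin at the centre of its underside; stands beside the backstop's right end (seen from the robot), nearer the robot. Leave alone.
- shaker: small stainless shaker, 56 mm across, 71 mm tall, origin at the centre of its underside; stands beside the backstop's left end, nearer the robot. Leave alone.
- ramekin: white ceramic cup, 72 mm across, 42 mm tall, origin at the centre of its underside; stands on the left, nearest the robot. Leave alone.
- can: plain drink can, 66 mm across, 115 mm tall, origin at the centre of its underside; stands behind the backstop. Leave alone.
- jar: lidded jar, 68 mm across, 95 mm tall, origin at the centre of its underside; stands behind the backstop. Leave alone.
- spoon: spoon with a wooden handle, 200 mm long, lying to the left of the backstop, along its own x axis. Leave alone.
- tub: open white plastic tub, 90 x 120 mm, 50 mm tall, origin at the centre of its underside; stands to the right of the backstop. Leave alone.
Things that resemble listed ones, but are neither listed nor needed, are in the scene too. Leave any blue look-alike of the weight alone.

How it is judged:
By the outcome, as a careful person would: the job done as asked, in the order asked, and still so for the second after the job is handed in, with the robot touching nothing.
It also fails if it takes over 64 s, if anything falls off the work surface, if the arm or the gripper's body presses on something with over 40 N, if the wrist force passes 120 N, or if a joint passes its speed limit or range.

## Working session

There is one attempt and no reset: what is moved stays moved. The work goes in short steps, Python scripts to look and compute and a tool call to move; the robot and the scene stay as the last step left them, time stands still between calls to the robot, and variables do not carry over. Pictures are saved under pics/ and viewed, and the job is handed in when it is done.

Besides the shell and the picture viewer there is one more tool, called after "Emit:" by a JSON object that holds its "api" and its "payload". send_rows: Moves the arm, as the interface text tells. Its arguments: {"type":"object","properties":{"targets":{"type":"array"}},"required":["targets"]}

```bash
mkdir -p pics
python3 - <<'E'
from workcell import bot, vision
import cv2
for n in ["top","side"]:
    im=vision.camera(n); cv2.imwrite(f"pics/{n}0.png",im[:,:,::-1])
    print(n,vision.get_calibration(n))
    for t in ["weight","backstop"]:
        print(t,vision.boxes_of(t,n))
print(bot.get_obs())
E
```

```text
top {'vertical_fov': 42.383128901401626, 'cx': 319.74771660660593, 'cy': 239.86569395779344, 'rvec': array([ 2.14813098, -2.16588079,  0.12680434]), 'tvec': array([0.02182752, 0.49567407, 1.26614883])}
weight [{'uv': [301.7, 216.9], 'score': 0.92}, {'uv': [174.8, 366.0], 'score': 0.88}]
backstop [{'uv': [326.6, 150.3], 'score': 0.6}]
side {'vertical_fov': 52.93786460864272, 'cx': 316.91371217759036, 'cy': 252.9481156588667, 'rvec': array([ 2.1207466 , -0.4607512 ,  0.21783108]), 'tvec': array([-0.46295548,  0.15107566,  0.89269665])}
weight [{'uv': [169.1, 216.5], 'score': 0.95}, {'uv': [322.4, 236.8], 'score': 0.89}]
backstop [{'uv': [392.4, 243.1], 'score': 0.79}]
{'clock': 0.3, 'joint_pos': array([1.19201053e+00, 2.40890428e-01, 4.55385795e-03, 1.33521857e+00,
       4.18759603e-05, 1.57078097e+00]), 'joint_vel': array([ 7.88479940e-04,  2.37535848e-04,  3.06208286e-03, -1.73458107e-04,
        8.73229791e-05, -7.59144887e-04]), 'tau': array([ 1.21020734e-03, -3.71849155e+01,  2.52249527e+01,  9.18763719e-03,
        1.22620681e-04, -1.67042209e-06]), 'eef_pos': array([0.18479985, 0.46434919, 0.23099074]), 'tool_rot': array([ 1.88255137e-01,  9.82120084e-01, -3.68681127e-04, -9.19947741e-05]), 'ft_force': array([-0.1799938 ,  0.31498232, -0.36720355]), 'ft_torque': array([ 0.00179344, -0.02609084, -0.01646252]), 'grip_width': 0.08549865783668639}
```

View pics/top0.png

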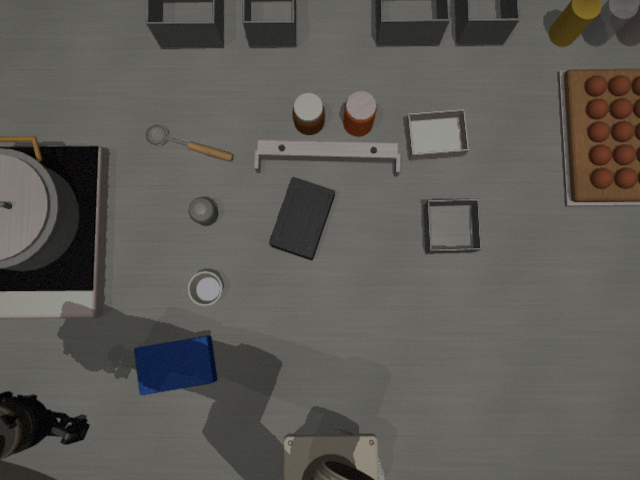

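View pics/side0.png

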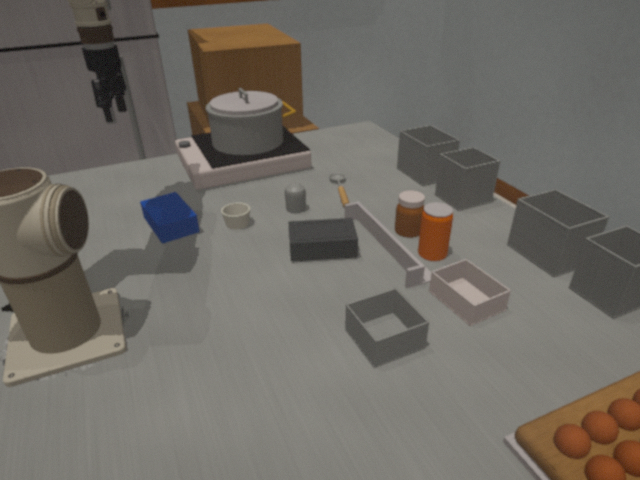

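The dark block at top (302,217) is the press weight. The one at (175,366) is the blue look-alike, so I leave it alone. The backstop is at (327,150), with cheeks at (257,163) and (397,163). Next I take an enlarged crop to confirm this and measure.

Run:
```python
import cv2
im=cv2.imread("pics/top0.png")
c=im[85:275,180:490]; cv2.imwrite("pics/crop0.png",cv2.resize(c,None,fx=2.58,fy=2.58,interpolation=cv2.INTER_CUBIC))
for (u,v) in [(302,217),(290,240),(260,240),(330,150),(258,165),(274,245)]: print(u,v,im[v,u])
```

```text
302 217 [50 50 51]
290 240 [50 49 52]
260 240 [ 95 100 100]
330 150 [128 132 138]
258 165 [83 83 89]
274 245 [41 41 41]
```

View pics/crop0.png

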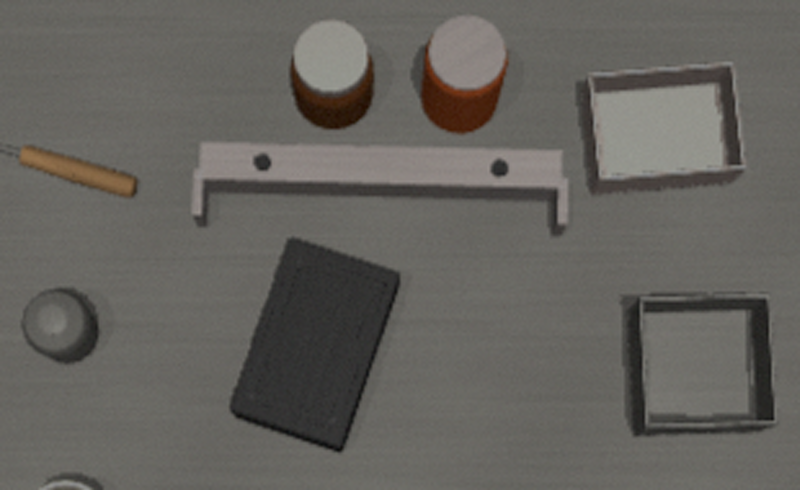

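```bash
cat > h.py <<'E'
import numpy as np, cv2
from scipy.optimize import minimize
from workcell import bot, vision
cal=vision.get_calibration("top")
f=240/np.tan(np.radians(cal["vertical_fov"])/2)
K=np.array([[f,0,cal["cx"]],[0,f,cal["cy"]],[0,0,1.]])
R=cv2.Rodrigues(cal["rvec"])[0]; t=np.array(cal["tvec"]); C=-R.T@t
def proj(P):
    return cv2.projectPoints(np.array(P,float).reshape(-1,1,3),cal["rvec"],t,K,None)[0].reshape(-1,2)
def back(uv,z):
    d=R.T@np.linalg.inv(K)@np.array([uv[0],uv[1],1.]); return C+d*(z-C[2])/d[2]
def pts(x,y,a,hx=.0475,hy=.075,zs=(.004,.055)):
    c,s=np.cos(a),np.sin(a)
    return np.array([[x+c*i*hx-s*j*hy,y+s*i*hx+c*j*hy,z] for z in zs for i,j in((1,1),(1,-1),(-1,-1),(-1,1))])
def mask(im,near):
    m=(im.max(2)<72).astype(np.uint8)
    n,l,s,c=cv2.connectedComponentsWithStats(m)
    b=[i for i in range(1,n) if s[i,4]>800 and s[i,4]<6000]
    b=min(b,key=lambda i:np.hypot(*(c[i]-near))); return (l==b).astype(np.uint8)
def fit(im,near,x0,ignore=None):
    m=cv2.GaussianBlur(mask(im,near).astype(np.float32),(0,0),.7)
    w=np.ones_like(m) if ignore is None else 1-ignore
    def cost(p):
        q=proj(pts(p[0]/100,p[1]/100,p[2])); h=cv2.convexHull(q.astype(np.float32))
        r=np.zeros(m.shape,np.uint8); cv2.fillConvexPoly(r,np.round(h*16).astype(np.int32),255,cv2.LINE_AA,4)
        return float((np.abs(cv2.GaussianBlur(r/255.,(0,0),.7)-m)*w).sum())
    best=None
    for k in range(3):
        s=np.array([x0[0]*100,x0[1]*100,x0[2]])
        r=minimize(cost,s,method="Nelder-Mead",options=dict(initial_simplex=[s,s+[1,0,0],s+[0,1,0],s+[0,0,.15]],xatol=1e-3,fatol=.1))
        x0=[r.x[0]/100,r.x[1]/100,r.x[2]]
    return np.array(x0),r.fun,m.sum()
E
python3 - <<'E'
from h import *
im=cv2.imread("pics/top0.png")
print("cam",C)
p,c,n=fit(im,(302,217),(back((302,217),.05)[0],back((302,217),.05)[1],np.radians(70)))
print("weight",p,np.degrees(p[2]),c,n)
cr=lambda x,y:(180+x/2.58,85+y/2.58)
for nm,a,z in [("plate front top L",cr(206,181),.045),("R",cr(556,187),.045),("cheekL in front",cr(205,214),.045),("cheekL out front",cr(194,215),.045),("cheekR in",cr(557,222),.045),("cheekR out",cr(567,222),.045),("foot back L",cr(200,143),.0),("foot back R",cr(562,151),.0)]:
    print(nm,back(a,z).round(4))
# gradient profile of plate front edge
g=im.max(2).astype(int)
for u in (280,300,330,360,380): print(u,[(v,int(g[v,u])) for v in range(138,168)])
for n,uv,z in [("pan",(452,225),.03),("shaker",(203,210),.05),("ramekin",(206,288),.03)]: print(n,back(uv,z).round(3))
E
```

```text
cam [0.33898024 0.01340455 1.3168959 ]
weight [0.54176037 0.05492912 1.24627145] 71.4060943497817 161.20623052707813 3465.0
plate front top L [0.6748 0.1424 0.045 ]
R [ 0.6672 -0.143   0.045 ]
cheekL in front [0.6473 0.1431 0.045 ]
cheekL out front [0.6465 0.1521 0.045 ]
cheekR in [ 0.6381 -0.1431  0.045 ]
cheekR out [ 0.638  -0.1513  0.045 ]
foot back L [0.7197 0.1522 0.    ]
foot back R [ 0.71   -0.1543  0.    ]
280 [(138, 103), (139, 102), (140, 116), (141, 133), (142, 142), (143, 140), (144, 120), (145, 78), (146, 49), (147, 47), (148, 48), (149, 49), (150, 62), (151, 122), (152, 141), (153, 142), (154, 128), (155, 89), (156, 62), (157, 65), (158, 64), (159, 61), (160, 91), (161, 104), (162, 102), (163, 102), (164, 102), (165, 105), (166, 106), (167, 106)]
300 [(138, 105), (139, 109), (140, 110), (141, 129), (142, 139), (143, 141), (144, 139), (145, 141), (146, 143), (147, 142), (148, 139), (149, 141), (150, 141), (151, 145), (152, 144), (153, 142), (154, 142), (155, 96), (156, 62), (157, 62), (158, 62), (159, 64), (160, 76), (161, 97), (162, 102), (163, 101), (164, 104), (165, 1
[... 486 characters left out ...]
), (146, 142), (147, 144), (148, 147), (149, 144), (150, 143), (151, 140), (152, 142), (153, 143), (154, 142), (155, 145), (156, 130), (157, 91), (158, 63), (159, 61), (160, 64), (161, 63), (162, 88), (163, 101), (164, 104), (165, 106), (166, 104), (167, 106)]
380 [(138, 103), (139, 99), (140, 100), (141, 100), (142, 111), (143, 135), (144, 145), (145, 144), (146, 143), (147, 144), (148, 146), (149, 145), (150, 145), (151, 144), (152, 142), (153, 143), (154, 147), (155, 145), (156, 144), (157, 103), (158, 64), (159, 63), (160, 65), (161, 67), (162, 74), (163, 93), (164, 105), (165, 101), (166, 106), (167, 104)]
pan [ 0.525 -0.26   0.03 ]
shaker [0.558 0.26  0.05 ]
ramekin [0.397 0.255 0.03 ]
```

The weight is at about (0.542, 0.055), yaw 71.4°. The backstop front is at about (0.671, 0.000), yaw −1.5°, so the weight has to turn about 73° clockwise. I'll push the far end first, then the near end. First I move over the weight's far left corner.

Emit:
{"api": "send_rows", "payload": {"targets": [[[4.3, -3.5, 0, 0, 0], [8.6, -7, 0, 0, 0], [13, -10.6, 0, 0, 0], [17.3, -14.1, 0, 0, 0], [21.6, -17.6, 0, 0, 0], [26, -21.2, 0, 0, 0], [30.3, -24.7, 0, 0, 0], [34.6, -28.2, 0, 0, 0], [39, -31.8, 0, 0, 0], [43.4, -35.3, 0, 0, 0], [43.4, -35.3, -5, 0, 0], [43.4, -35.3, -9, 0, 0]]]}}

```text
clock: 1.8
eef_pos: [0.6194, 0.1105, 0.1394]
tool_rot: [0.189, 0.982, -0.0, -0.0]
ft_force: [0.0, -0.3, -0.8]
grip_width: -0.0001
```

Run:
```python
from h import *
o=bot.get_obs(); print(o["eef_pos"],o["tool_rot"],o["grip_width"],o["clock"])
im=vision.camera("top")[:,:,::-1].copy()
for q in proj(pts(.5418,.0549,1.246)): cv2.circle(im,tuple(np.round(q).astype(int)),1,(0,255,255),-1)
P=[(.671-.0266*0+ .0266*y,y,z) for y in(-.145,.145) for z in (0,.045)]
for q in proj(P): cv2.circle(im,tuple(np.round(q).astype(int)),1,(0,255,0),-1)
cv2.imwrite("pics/t1.png",cv2.resize(im[85:275,180:490],None,fx=2.58,fy=2.58,interpolation=cv2.INTER_CUBIC))
```

```text
[0.61938755 0.11046509 0.13939441] [ 1.89212984e-01  9.81936042e-01 -2.42388179e-05 -2.37352936e-04] -8.339985602919139e-05 1.8
```

View pics/t1.png

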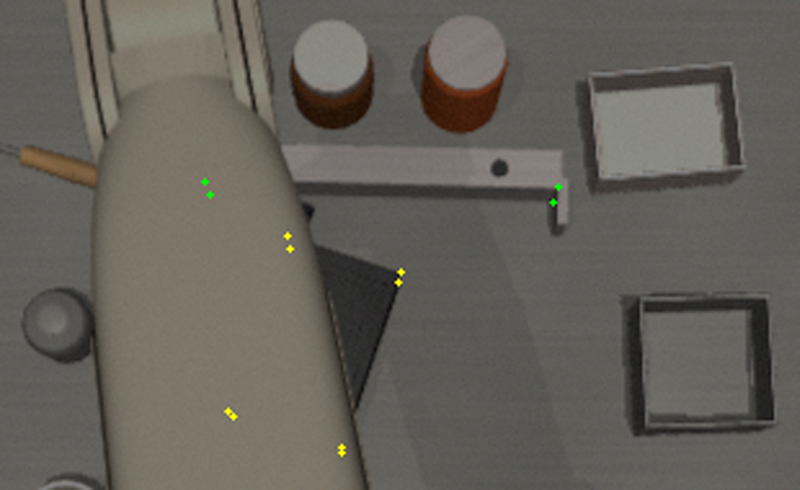

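Emit:
{"api": "send_rows", "payload": {"targets": [[[0, 0, -6, 0, 0], [0, 0, -11.5, 0, 0], [0, 0, -12.6, 0, 0], [0, 0, -12.6, 0, 0], [-0.2, -0.8, -12.6, 0, 0], [-0.4, -1.5, -12.6, 0, 0], [-0.3, -2.2, -12.6, -0.05, 0], [-0.3, -3, -12.6, -0.11, 0], [-0.3, -3.6, -12.6, -0.16, 0], [-0.3, -4.2, -12.6, -0.2, 0]]]}}

```text
clock: 3.1
eef_pos: [0.6187, 0.0715, 0.0179]
tool_rot: [0.285, 0.958, 0.003, 0.002]
ft_force: [3.2, 6.4, 0.0]
grip_width: 0.0003
```

Run:
```python
from h import *
im=vision.camera("side")[:,:,::-1].copy()
cv2.imwrite("pics/s2.png",cv2.resize(im[100:340,180:500],None,fx=2.5,fy=2.5))
```

```text
(no output)
```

View pics/s2.png

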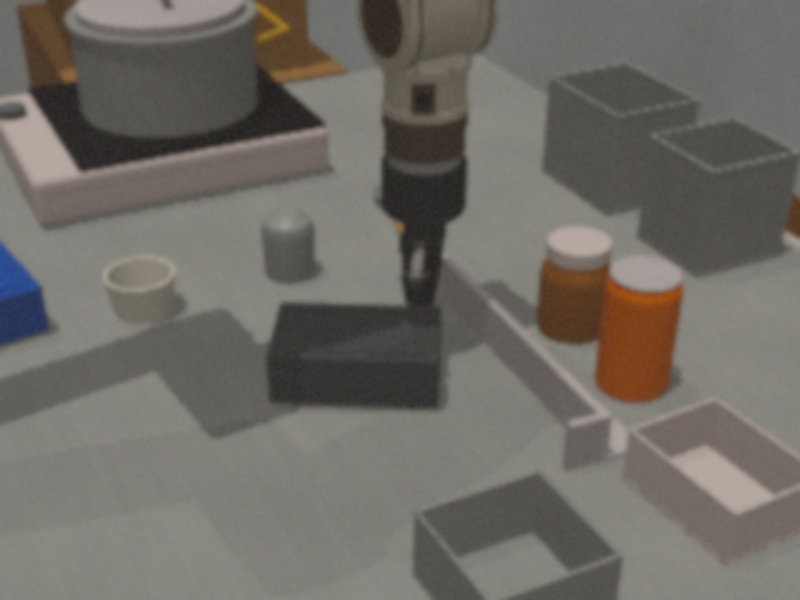

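Push works (about 7 N, the block is turning flat on its feet). I continue to about 40°, then back off and rise.

Emit:
{"api": "send_rows", "payload": {"targets": [[[0, -0.6, 0, -0.05, 0], [-0.1, -1.2, 0, -0.09, 0], [-0.2, -1.8, 0, -0.14, 0], [-0.3, -2.4, 0, -0.19, 0], [-0.4, -3, 0, -0.24, 0], [-0.6, -3.6, 0, -0.29, 0], [-0.8, -4.2, 0, -0.34, 0], [-0.8, -4.2, 0, -0.34, 0], [0, -3.5, 0, -0.34, 0], [0.3, -3, 0, -0.34, 0], [0.3, -3, 5, -0.34, 0], [0.3, -3, 10, -0.34, 0]]]}}

```text
clock: 4.65
eef_pos: [0.6178, 0.0398, 0.1152]
tool_rot: [0.443, 0.896, -0.001, -0.001]
ft_force: [1.5, 0.6, 0.1]
grip_width: 0.0001
```

Emit:
{"api": "send_rows", "payload": {"targets": [[[-5, 4, 2, 0.1, 0], [-10, 8, 2, 0.2, 0], [-15, 12, 2, 0.3, 0], [-19, 16, 2, 0.3, 0], [-22, 20, 2, 0.3, 0], [-22, 20, 2, 0.3, 0]]]}}

```text
clock: 5.4
eef_pos: [0.3965, 0.2417, 0.1354]
tool_rot: [0.301, 0.953, -0.0, -0.0]
ft_force: [0.2, -0.0, -1.0]
grip_width: 0.0002
```

Run:
```python
from h import *
o=bot.get_obs(); print(o["eef_pos"],o["tool_rot"],o["joint_pos"],o["clock"])
im=vision.camera("top")[:,:,::-1].copy()
cv2.imwrite("pics/t3raw.png",im)
p,c,n=fit(im,(315,217),(.54,.03,.7)); print(p,np.degrees(p[2]),c,n)
for q in proj(pts(*p)): cv2.circle(im,tuple(np.round(q).astype(int)),1,(0,255,255),-1)
cv2.imwrite("pics/t3.png",cv2.resize(im[85:275,180:490],None,fx=2.58,fy=2.58,interpolation=cv2.INTER_CUBIC))
```

```text
[0.39649161 0.24168099 0.13543046] [ 3.01434612e-01  9.53486734e-01 -2.91835130e-04 -3.70089195e-04] [ 5.47297312e-01  2.39206042e-01 -2.57908866e-01  1.07460782e+00
  1.74107097e-04  1.15969109e+00] 5.4
[0.52572144 0.02791875 0.73243736] 41.96556955713683 118.04988088754007 3520.0
```

View pics/t3.png

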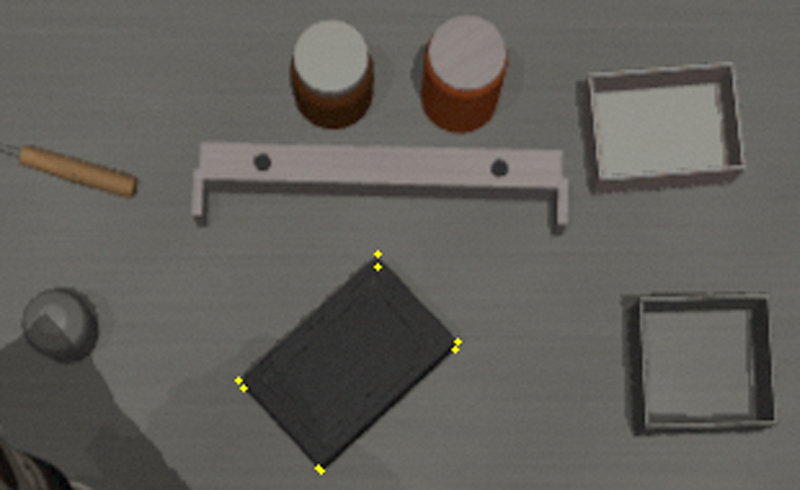

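Weight is now at (0.526, 0.028), yaw 42°, nothing else moved. Next I push its near end from the robot side.

Emit:
{"api": "send_rows", "payload": {"targets": [[[0.7, -4.5, 0, -0.1, 0], [1.4, -9, 0, -0.22, 0], [2, -13.5, 0, -0.22, 0], [2.7, -18, 0, -0.22, 0], [3.3, -22.3, 0, -0.22, 0], [3.3, -22.3, -5, -0.22, 0], [3.3, -22.3, -10, -0.22, 0], [3.3, -22.3, -12, -0.22, 0], [3.3, -22.3, -12, -0.22, 0]]]}}

```text
clock: 6.58
eef_pos: [0.4304, 0.0151, 0.0137]
tool_rot: [0.408, 0.913, -0.001, -0.002]
ft_force: [0.6, 0.0, 0.6]
grip_width: -0.0002
```

Emit:
{"api": "send_rows", "payload": {"targets": [[[0.5, 0.5, 0, 0, 0], [1.1, 1, 0, 0, 0], [1.6, 2, 0, -0.09, 0], [2, 3, 0, -0.17, 0], [2.6, 4, 0, -0.26, 0], [3.3, 4.9, 0, -0.35, 0], [4.1, 5.7, 0, -0.44, 0], [4.9, 6.5, 0, -0.52, 0], [5.5, 7, 0, -0.58, 0], [6.1, 7.4, 0, -0.63, 0], [6.1, 7.4, 0, -0.63, 0], [4, 7.4, 0, -0.63, 0]]]}}

```text
clock: 8.07
eef_pos: [0.4735, 0.0913, 0.0171]
tool_rot: [0.67, 0.742, 0.001, 0.001]
ft_force: [0.6, 0.8, 0.5]
grip_width: -0.0003
```

Emit:
{"api": "send_rows", "payload": {"targets": [[[0, 0, 6, 0, 0], [-4, 4, 12, 0.15, 0], [-8, 9, 12, 0.3, 0], [-11, 14, 12, 0.45, 0], [-11, 14, 12, 0.6, 0], [-11, 14, 12, 0.6, 0]]]}}

```text
clock: 8.82
eef_pos: [0.362, 0.2323, 0.1366]
tool_rot: [0.42, 0.908, 0.001, 0.001]
ft_force: [-0.7, -0.2, -0.9]
grip_width: -0.0004
```

Run:
```python
from h import *
o=bot.get_obs(); print(o["eef_pos"],o["tool_rot"],o["joint_pos"],o["clock"])
im=vision.camera("top")[:,:,::-1].copy()
cv2.imwrite("pics/t4raw.png",im)
p,c,n=fit(im,(300,210),(.55,.04,.1)); print(p,np.degrees(p[2]),c,n)
for q in proj(pts(*p)): cv2.circle(im,tuple(np.round(q).astype(int)),1,(0,255,255),-1)
cv2.imwrite("pics/t4.png",cv2.resize(im[85:275,180:490],None,fx=2.58,fy=2.58,interpolation=cv2.INTER_CUBIC))
```

```text
[0.362022   0.23228317 0.1366205 ] [4.20042146e-01 9.07503414e-01 1.17736094e-03 8.74156281e-04] [ 5.70615547e-01  1.71278398e-01 -3.42118321e-01  1.05447440e+00
 -2.10910327e-04  1.43759976e+00] 8.825
[0.55470943 0.04649848 0.17515351] 10.03555681708993 198.42707476916215 3480.0002
```

View pics/t4.png

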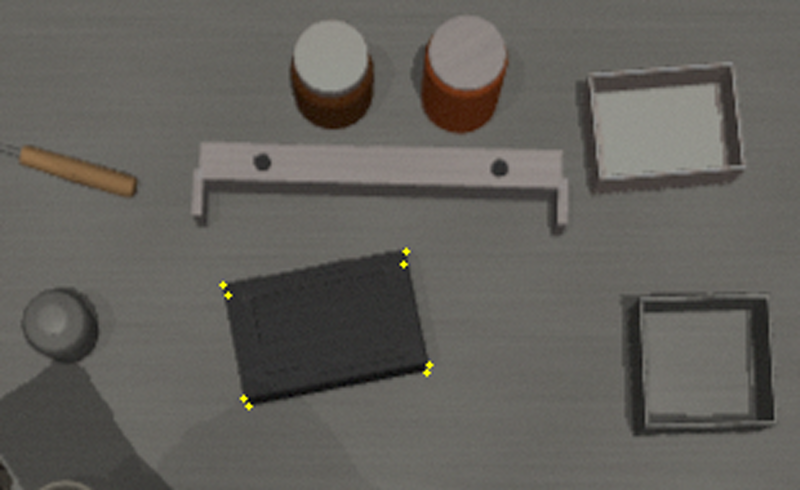

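Run:
```python
from h import *
im=cv2.imread("pics/t4raw.png"); g=im.max(2).astype(float)
X=[]
for u in range(266,392):
    col=g[150:160,u]; 
    k=np.where((col[:-1]>=103)&(col[1:]<103))[0]
    if len(k): k=k[-1]; v=150+k+(col[k]-103)/(col[k]-col[k+1]); X.append(back((u,v),.045)[:2])
X=np.array(X); a=np.polyfit(X[:,1],X[:,0],1); r=X[:,0]-np.polyval(a,X[:,1]); print(a,np.degrees(np.arctan(a[0])),r.std(),len(X))
# cheeks inner: at row ~165
for v in (162,164): print(v,g[v,250:270].astype(int),g[v,386:404].astype(int))
# block edges, near (rear) top edge
P=[];
for u in range(285,335):
    col=g[175:205,u]; k=np.where((col[:-1]>=75)&(col[1:]<75))[0]
    if len(k): k=k[0]; P.append(back((u,175+k+(col[k]-75)/(col[k]-col[k+1])),.055)[:2])
P=np.array(P); b=np.polyfit(P[:,1],P[:,0],1); print("block far edge deg",np.degrees(np.arctan(-b[0])),"x at y=.045",np.polyval(b,.045))
```

```text
[0.03557907 0.67230518] 2.0376712097589627 0.00018458949932111576 126
162 [ 98  98  97  98 115 137 139 142  95  56  67  88  92  95  90  98 100 101
  99 102] [ 76  75  74  71  69  72  63  58  55  51 117 136 142 138 107  93  99  99]
164 [ 99 100 102  99 124 139 137 139  94  58  70  88  95  93  92  97  99 100
 101 101] [105 103 103 104 105 104  81  68  55  48 125 139 138 137 110  97 100 102]
block far edge deg 10.563441983889998 x at y=.045 0.6037981851469939
```

Emit:
{"api": "send_rows", "payload": {"targets": [[[2, -3.7, 0, 0.14, 8.5], [4, -7.4, 0, 0.28, 8.5], [6, -11.2, 0, 0.42, 8.5], [8, -15, 0, 0.56, 8.5], [9.8, -18.6, 0, 0.7, 8.5], [9.8, -18.6, 0, 0.83, 8.5], [9.8, -18.6, -5, 0.83, 8.5], [9.8, -18.6, -10, 0.83, 8.5], [9.8, -18.6, -12.5, 0.83, 8.5], [9.8, -18.6, -12.9, 0.83, 8.5], [9.8, -18.6, -12.9, 0.83, 8.5]]]}}

```text
clock: 10.25
eef_pos: [0.4608, 0.0439, 0.0069]
tool_rot: [0.021, 1.0, -0.0, 0.0]
ft_force: [0.2, 0.1, 0.0]
grip_width: 0.085
```

Run:
```python
from h import *
o=bot.get_obs(); q=o["tool_rot"]; print(o["eef_pos"],np.degrees(np.arctan2(2*q[1]**2-1,2*q[0]*q[1])),o["ft_force"],o["grip_width"])
im=vision.camera("side")[:,:,::-1].copy()
cv2.imwrite("pics/s5.png",cv2.resize(im[100:340,180:500],None,fx=2.5,fy=2.5))
```

```text
[0.46077794 0.04392539 0.00689118] 87.64935706688712 [0.16447138 0.08672313 0.04003299] 0.08502419979926075
```

View pics/s5.png

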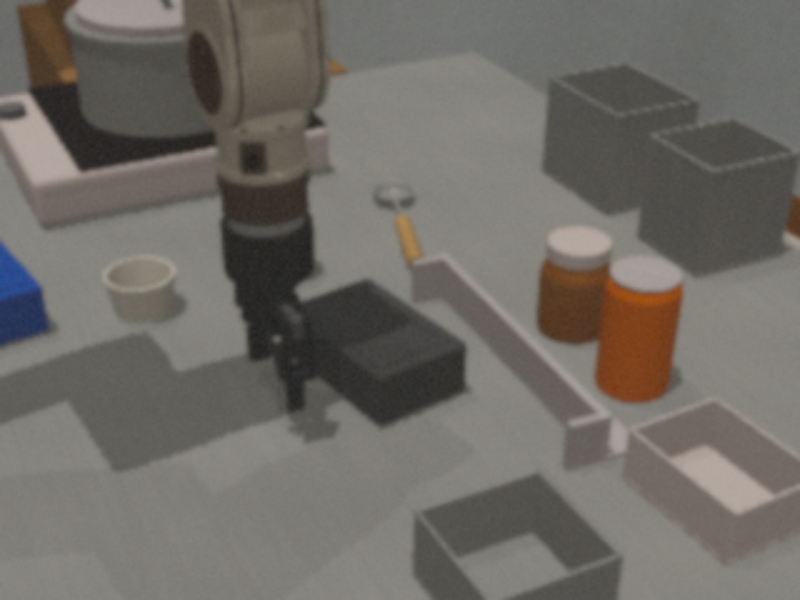

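Both fingers are open behind the near side, parallel to the backstop, with the gripper body clear. I push forward about 5.5 cm to square the block, then withdraw to look.

Emit:
{"api": "send_rows", "payload": {"targets": [[[0.8, 0, 0, 0.006, 8.5], [1.5, 0, 0, 0.006, 8.5], [2.2, -0.1, 0, 0.006, 8.5], [2.8, -0.1, 0, 0.006, 8.5], [3.4, -0.1, 0, 0.006, 8.5], [4, -0.1, 0, 0.006, 8.5], [4.5, -0.2, 0, 0.006, 8.5], [5, -0.2, 0, 0.006, 8.5], [5.5, -0.2, 0, 0.006, 8.5], [5.5, -0.2, 0, 0.006, 8.5], [5.5, -0.2, 0, 0.006, 8.5], [4.5, -0.1, 0, 0.006, 8.5]]]}}

```text
clock: 11.8
eef_pos: [0.5044, 0.0439, 0.0058]
tool_rot: [0.016, 1.0, -0.0, -0.001]
ft_force: [0.5, 0.7, -0.2]
grip_width: 0.0851
```

Emit:
{"api": "send_rows", "payload": {"targets": [[[-3, 0, 0, 0, 8.5], [-6, 0, 4, 0, 8.5], [-10, 4, 9, 0, 8.5], [-14, 9, 13, 0, 8.5], [-14, 14, 13, 0, 8.5], [-14, 19, 13, 0, 8.5], [-14, 19, 13, 0, 8.5]]]}}

```text
clock: 12.68
eef_pos: [0.3655, 0.2373, 0.1372]
tool_rot: [0.013, 1.0, 0.001, 0.002]
ft_force: [0.0, -1.2, 0.9]
grip_width: 0.085
```

```bash
cat >> h.py <<'E'
def edges(im,u0,u1,v0,v1,ylev):
    g=im.max(2).astype(float)
    X=[];P=[]
    for u in range(266,392):
        col=g[150:160,u]; k=np.where((col[:-1]>=103)&(col[1:]<103))[0]
        if len(k): k=k[-1]; X.append(back((u,150+k+(col[k]-103)/(col[k]-col[k+1])),.045)[:2])
    for u in range(u0,u1):
        col=g[v0:v1,u]; k=np.where((col[:-1]>=75)&(col[1:]<75))[0]
        if len(k): k=k[0]; P.append(back((u,v0+k+(col[k]-75)/(col[k]-col[k+1])),.055)[:2])
    X=np.array(X);P=np.array(P)
    a=np.polyfit(X[:,1],X[:,0],1)
    b=np.polyfit(P[:,1],P[:,0],1); res=P[:,0]-np.polyval(b,P[:,1])
    print("backstop deg",-np.degrees(np.arctan(a[0])),"block far edge deg",-np.degrees(np.arctan(b[0])),"gap at y=%.3f"%ylev,np.polyval(a,ylev)-np.polyval(b,ylev),"res",res.std(),len(P))
E
python3 - <<'E'
from h import *
o=bot.get_obs(); print(o["eef_pos"],o["clock"])
im=vision.camera("top")[:,:,::-1].copy()
cv2.imwrite("pics/t6raw.png",im)
p,c,n=fit(im,(300,205),(.57,.04,-.03)); print(p,np.degrees(p[2]),c,n)
edges(im,275,325,165,205,p[1])
for q in proj(pts(*p)): cv2.circle(im,tuple(np.round(q).astype(int)),1,(0,255,255),-1)
cv2.imwrite("pics/t6.png",cv2.resize(im[85:275,180:490],None,fx=2.58,fy=2.58,interpolation=cv2.INTER_CUBIC))
E
```

```text
[0.3655393  0.23731679 0.13722527] 12.675
[0.56975338 0.04133824 0.07517222] 4.307051044883132 221.4874454161166 3466.9998
backstop deg -2.0385983771419918 block far edge deg 4.071563221155762 gap at y=0.041 0.05553134071491439 res 0.00033566810063454265 50
```

View pics/t6.png

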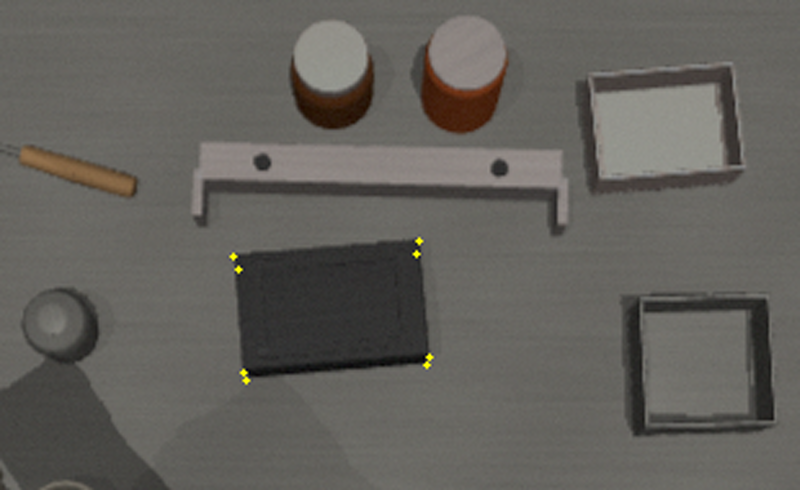

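The block is at 4.1° and the backstop at −2.0°, with a 55 mm gap. It is not square yet, so I repeat the two-finger push about 14 mm further.

Emit:
{"api": "send_rows", "payload": {"targets": [[[3, -5, 0, 0, 8.5], [6, -10, 0, 0, 8.5], [9, -15, 0, 0, 8.5], [9, -19.3, 0, 0, 8.5], [9, -19.3, -6, 0, 8.5], [9, -19.3, -11, 0, 8.5], [9, -19.3, -13, 0, 8.5], [11, -19.3, -13, 0, 8.5], [13, -19.3, -13, 0, 8.5], [14, -19.3, -13, 0, 8.5]]]}}

```text
clock: 13.98
eef_pos: [0.5054, 0.0389, 0.0061]
tool_rot: [0.018, 1.0, -0.0, -0.0]
ft_force: [-0.4, -0.0, -0.0]
grip_width: 0.085
```

Emit:
{"api": "send_rows", "payload": {"targets": [[[0.5, 0, 0, 0, 8.5], [0.9, 0, 0, 0, 8.5], [1.3, -0.1, 0, 0, 8.5], [1.7, -0.1, 0, 0, 8.5], [2.0, -0.1, 0, 0, 8.5], [2.3, -0.1, 0, 0, 8.5], [2.3, -0.1, 0, 0, 8.5], [2.3, -0.1, 0, 0, 8.5]]]}}

```text
clock: 14.98
eef_pos: [0.5199, 0.0414, 0.0052]
tool_rot: [0.015, 1.0, 0.002, -0.007]
ft_force: [-15.0, 3.4, 9.0]
grip_width: 0.0849
```

Emit:
{"api": "send_rows", "payload": {"targets": [[[-2, 0, 0, 0, 8.5], [-7, 0, 1, 0, 8.5], [-12, 4, 9, 0, 8.5], [-16, 9, 13, 0, 8.5], [-16, 14, 13, 0, 8.5], [-16, 19, 13, 0, 8.5], [-16, 19, 13, 0, 8.5]]]}}

```text
clock: 15.85
eef_pos: [0.3675, 0.2326, 0.1375]
tool_rot: [0.014, 1.0, 0.001, 0.001]
ft_force: [0.1, -0.1, -0.9]
grip_width: 0.0851
```

Run:
```python
from h import *
o=bot.get_obs(); print(o["eef_pos"],o["clock"])
im=vision.camera("top")[:,:,::-1].copy()
cv2.imwrite("pics/t7raw.png",im)
p,c,n=fit(im,(300,205),(.57,.04,-.03)); print(p,np.degrees(p[2]),c,n)
edges(im,277,337,162,205,p[1])
for q in proj(pts(*p)): cv2.circle(im,tuple(np.round(q).astype(int)),1,(0,255,255),-1)
cv2.imwrite("pics/t7.png",cv2.resize(im[85:275,180:490],None,fx=2.58,fy=2.58,interpolation=cv2.INTER_CUBIC))
```

```text
[0.36750668 0.23262969 0.13745429] 15.85
[0.57799851 0.03995923 0.02132902] 1.2220626288482466 212.39118724587456 3474.0
backstop deg -2.0320037153338766 block far edge deg 0.5571899408741721 gap at y=0.040 0.048079109679137866 res 0.0003822544010344214 60
```

View pics/t7.png

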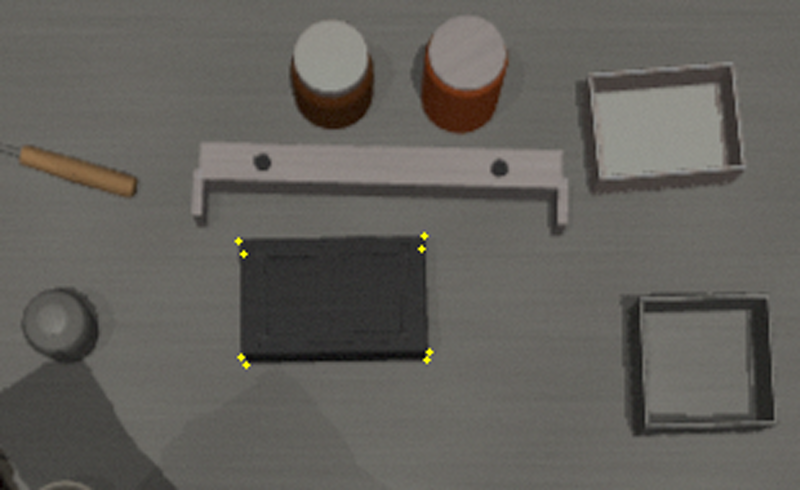

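Now at about 0.6–1.2° with a 48 mm gap. The arm lags about 8 mm under load, so I go one more step further.

Emit:
{"api": "send_rows", "payload": {"targets": [[[3, -5, 0, 0, 8.5], [6, -10, 0, 0, 8.5], [9, -15, 0, 0, 8.5], [9, -19, 0, 0, 8.5], [9, -19, -6, 0, 8.5], [9, -19, -11, 0, 8.5], [9, -19, -13, 0, 8.5], [11, -19, -13, 0, 8.5], [13, -19, -13, 0, 8.5], [14, -19, -13, 0, 8.5]]]}}

```text
clock: 17.15
eef_pos: [0.5078, 0.0379, 0.0057]
tool_rot: [0.018, 1.0, -0.0, -0.001]
ft_force: [-0.3, 0.4, 0.1]
grip_width: 0.085
```

Emit:
{"api": "send_rows", "payload": {"targets": [[[0.6, 0, 0, 0, 8.5], [1.0, 0, 0, 0, 8.5], [1.4, -0.1, 0, 0, 8.5], [1.8, -0.1, 0, 0, 8.5], [2.2, -0.1, 0, 0, 8.5], [2.6, -0.1, 0, 0, 8.5], [3.0, -0.1, 0, 0, 8.5], [3.4, -0.1, 0, 0, 8.5], [3.4, -0.1, 0, 0, 8.5]]]}}

```text
clock: 18.27
eef_pos: [0.5332, 0.0393, 0.0052]
tool_rot: [0.016, 1.0, 0.0, -0.008]
ft_force: [-17.3, 2.8, 12.2]
grip_width: 0.0852
```

Emit:
{"api": "send_rows", "payload": {"targets": [[[-2, 0, 0, 0, 8.5], [-7, 0, 1, 0, 8.5], [-12, 4, 9, 0, 8.5], [-17, 9, 13, 0, 8.5], [-17, 14, 13, 0, 8.5], [-17, 19, 13, 0, 8.5], [-17, 19, 13, 0, 8.5]]]}}

```text
clock: 19.15
eef_pos: [0.3717, 0.2318, 0.1376]
tool_rot: [0.014, 1.0, 0.001, 0.001]
ft_force: [0.7, -0.6, 0.5]
grip_width: 0.085
```

Run:
```python
from h import *
o=bot.get_obs(); print(o["eef_pos"],o["clock"])
im=vision.camera("top")[:,:,::-1].copy()
cv2.imwrite("pics/t8raw.png",im)
p,c,n=fit(im,(300,200),(.58,.04,-.03)); print(p,np.degrees(p[2]),c,n)
edges(im,277,337,162,205,p[1])
for q in proj(pts(*p)): cv2.circle(im,tuple(np.round(q).astype(int)),1,(0,255,255),-1)
cv2.imwrite("pics/t8.png",cv2.resize(im[85:275,180:490],None,fx=2.58,fy=2.58,interpolation=cv2.INTER_CUBIC))
```

```text
[0.37168001 0.23178308 0.13762508] 19.15
[ 0.58918503  0.03834157 -0.042772  ] -2.450654859728688 221.76676106816794 3472.0
backstop deg -2.0446265069830964 block far edge deg -1.72031109423349 gap at y=0.038 0.03651372131048902 res 0.00025477390651074664 60
```

View pics/t8.png

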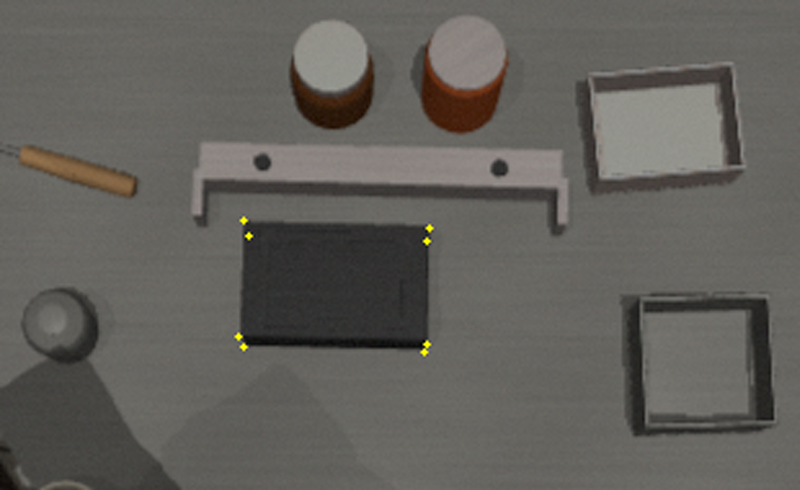

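Square: edge −1.7° against the backstop's −2.0°, standing still about 36 mm clear. Next I push it forward to flush.

Emit:
{"api": "send_rows", "payload": {"targets": [[[3, -5, 0, 0, 8.5], [6, -10, 0, 0, 8.5], [9, -15, 0, 0, 8.5], [10, -19, 0, 0, 8.5], [10, -19, -6, 0, 8.5], [10, -19, -11, 0, 8.5], [10, -19, -13, 0, 8.5], [12, -19, -13, 0, 8.5], [14, -19, -13, 0, 8.5], [15, -19, -13, 0, 8.5]]]}}

```text
clock: 20.45
eef_pos: [0.5221, 0.037, 0.0057]
tool_rot: [0.017, 1.0, -0.0, -0.001]
ft_force: [0.3, 0.1, -0.6]
grip_width: 0.0847
```

Emit:
{"api": "send_rows", "payload": {"targets": [[[0.5, 0, 0, 0, 8.5], [1.0, 0, 0, 0, 8.5], [1.5, -0.1, 0, 0, 8.5], [2, -0.1, 0, 0, 8.5], [2.5, -0.1, 0, 0, 8.5], [3, -0.1, 0, 0, 8.5], [3.5, -0.1, 0, 0, 8.5], [4, -0.2, 0, 0, 8.5], [4.5, -0.2, 0, 0, 8.5], [5, -0.2, 0, 0, 8.5], [5.4, -0.2, 0, 0, 8.5], [5.4, -0.2, 0, 0, 8.5]]]}}

```text
clock: 21.95
eef_pos: [0.5679, 0.0367, 0.0052]
tool_rot: [0.016, 1.0, -0.0, -0.007]
ft_force: [-15.9, 0.5, 9.7]
grip_width: 0.0851
```

Emit:
{"api": "send_rows", "payload": {"targets": [[[0.3, 0, 0, 0, 8.5], [0.6, 0, 0, 0, 8.5], [0.6, 0, 0, 0, 8.5]]]}}

```text
clock: 22.32
eef_pos: [0.5686, 0.0367, 0.0052]
tool_rot: [0.016, 1.0, -0.0, -0.012]
ft_force: [-28.5, 0.6, 22.1]
grip_width: 0.085
```

Emit:
{"api": "send_rows", "payload": {"targets": [[[0.3, 0, 0, 0, 8.5], [0.6, 0, 0, 0, 8.5], [0.6, 0, 0, 0, 8.5], [0.6, 0, 0, 0, 8.5]]]}}

```text
clock: 22.82
eef_pos: [0.5683, 0.0367, 0.0052]
tool_rot: [0.016, 1.0, -0.0, -0.018]
ft_force: [-42.9, 1.6, 34.5]
grip_width: 0.085
```

The TCP has stopped at 0.568, as predicted for flush, and the force is rising: the block is seated. I back off and check.

Emit:
{"api": "send_rows", "payload": {"targets": [[[-1, 0, 0, 0, 8.5], [-3, 0, 0.5, 0, 8.5], [-8, 0, 2, 0, 8.5], [-13, 4, 9, 0, 8.5], [-18, 9, 13, 0, 8.5], [-20, 14, 13, 0, 8.5], [-22, 20, 13, 0, 8.5], [-22, 20, 13, 0, 8.5]]]}}

```text
clock: 23.82
eef_pos: [0.3667, 0.2388, 0.1374]
tool_rot: [0.015, 1.0, 0.001, 0.001]
ft_force: [0.8, -0.4, 0.6]
grip_width: 0.0847
```

Run:
```python
from h import *
o=bot.get_obs(); print(o["eef_pos"],o["clock"])
im=vision.camera("top")[:,:,::-1].copy()
cv2.imwrite("pics/t9raw.png",im)
g=im.max(2)
for u in (275,280,290,300,310,320,330,335): print(u,g[150:172,u])
cv2.imwrite("pics/t9.png",cv2.resize(im[85:275,180:490],None,fx=2.58,fy=2.58,interpolation=cv2.INTER_CUBIC))
im=vision.camera("side")[:,:,::-1].copy()
cv2.imwrite("pics/s9.png",cv2.resize(im[140:300,260:480],None,fx=3.6,fy=3.6,interpolation=cv2.INTER_CUBIC))
```

```text
[0.36668348 0.23877388 0.13740543] 23.825
275 [143 140 141 140 112  65  45  45  43  48  52  54  54  51  53  54  57  56
  48  46  48  48]
280 [ 59 121 139 140  92  48  47  45  45  48  45  36  37  37  38  41  39  40
  39  40  40  44]
290 [144 144 140 140 100  57  47  42  46  52  51  51  46  45  44  48  48  43
  50  50  49  52]
300 [141 142 142 142 107  64  47  41  43  50  50  43  43  48  47  47  45  45
  47  50  49  51]
310 [140 144 143 145 105  61  49  46  51  50  46  41  46  47  46  47  49  46
  43  48  50  52]
320 [136 140 142 140 120  77  48  48  48  48  47  43  46  48  48  48  46  46
  47  49  49  47]
330 [137 139 139 140 142  96  48  44  50  50  50  48  42  45  47  46  50  51
  47  48  49  49]
335 [138 139 140 140 140 103  52  51  50  46  50  49  50  51  51  47  45  47
  48  48  46  51]
```

View pics/t9.png

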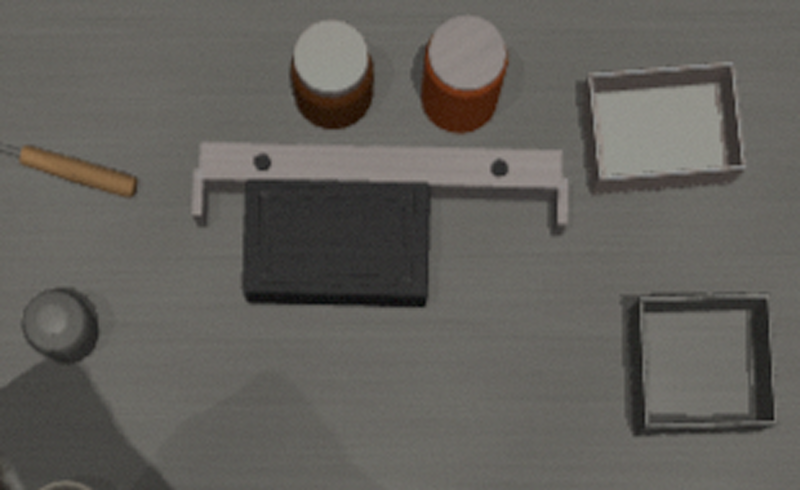

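View pics/s9.png

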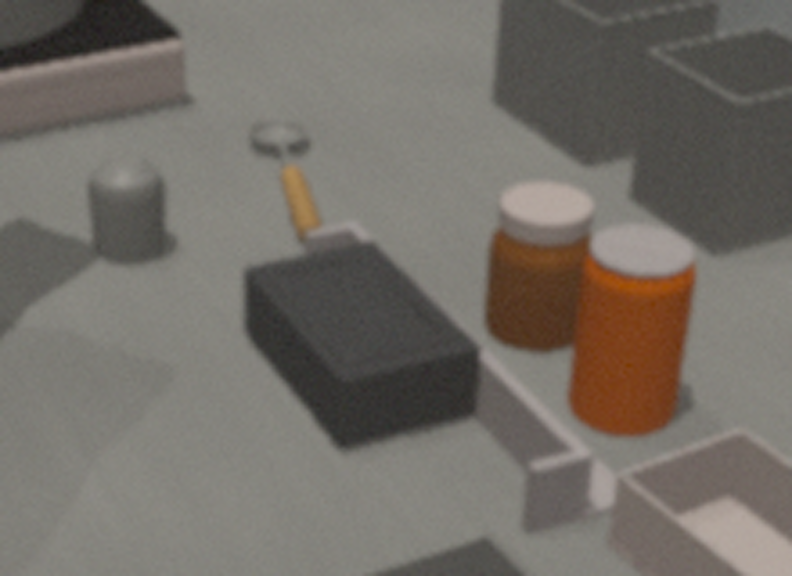

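Run:
```python
from h import *
im=cv2.imread("pics/t9raw.png"); g=im.max(2).astype(float)
P=[]
for u in range(280,341):
    col=g[185:210,u]; k=np.where((col[:-1]<72)&(col[1:]>=72))[0]
    if len(k): k=k[-1]; P.append(back((u,185+k+(72-col[k])/(col[k+1]-col[k])),.004)[:2])
P=np.array(P); b=np.polyfit(P[:,1],P[:,0],1)
print("near bottom edge deg",-np.degrees(np.arctan(b[0])),"dist to backstop line",(.6723+.0356*.037)-np.polyval(b,.037),(P[:,0]-np.polyval(b,P[:,1])).std(),P[:,1].min(),P[:,1].max())
old=cv2.imread("pics/top0.png"); d=cv2.absdiff(cv2.GaussianBlur(old,(0,0),1.5),cv2.GaussianBlur(im,(0,0),1.5)).max(2)
for n,(u,v,w) in dict(pan=(452,225,32),shaker=(203,210,8),can=(360,113,20),jar=(308,113,20),tub=(437,133,35),spoon=(190,143,40)).items(): print(n,d[v-w:v+w,u-w:u+w].max())
```

```text
near bottom edge deg -1.81356785394148 dist to backstop line 0.09477248791256643 0.00024511084740764177 -0.026359966426564782 0.10276755315724106
pan 2
shaker 3
can 2
jar 4
tub 3
spoon 3
```

Near edge is 94.8 mm from the backstop face (95 expected) and parallel within 0.2°. Surroundings are unchanged, and the arm is clear of everything.

Run:
```python
from workcell import bot
print(bot.job_done())
```

```text
the job is handed in; nothing more can be done
None
```

The press weight now lies flush against the backstop, between the two cheeks, and the job was handed in at about 24 s of the 64 s allowed.

**Turning:** I pushed the far left corner, then the near left corner, with the closed fingers, taking the weight from 71° to 42° and then 10°. Three two-finger pushes, with a look after each, then squared it. It stood square (edge −1.7°, backstop −2.0°) and still, about 36 mm clear of the backstop.

**Seating:** I pushed it straight forward until the tool stopped at the predicted point. The push rose to 43 N along x, with 35 N upward on the tool at the same time. The cause of the upward force is not confirmed; the fingertips may have rested on the bench. The total of about 55 N is well under the 120 N wrist limit.

**Last checks:**
- The near edge is 94.8 mm from the backstop face, against 95 mm expected, and parallel to it within about 0.2°.
- The left end of the weight is about 3 cm from its cheek.
- The pan, shaker, can, jar, tub and spoon are unchanged in the top view. I did not compare the ramekin and the blue block in the last picture.
- The silhouette fit and the edge fit disagreed by up to about 0.7° on the weight's angle. I trusted the edge fit.

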